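# Get the long hydraulic tube out through the tray's short mouth

## Task

The hydraulic tube with a nut on each end lies in the blue tube tray, and the tray's covered ends leave a mouth in the middle that is shorter than the tube. Take the tube out through the mouth without forcing it against the tray: run it under one cover, tilt it so that its other end comes up out of the mouth, and draw it out. Finish while holding it still and level over the middle of the tray, a good hand's breadth clear above the covers, and do not disturb the other things on the tray and bench.

Things in the scene. Friction and masses are not known exactly. Their poses are not given: they have to be found in the camera images.
- tube: straight bare-steel hydraulic tube, 300 mm long, 20 mm diameter, about 0.4 kg, balanced at its middle. On each end a hexagon nut 36 mm across flats, 28 mm long, with a 27 mm collar 8 mm long inside it. It rests on flats of both nuts, axis 18 mm above the tray floor, roughly along the tray, both ends under the covers. Origin: middle of the tube, on its axis; y along it, z up
- tube_end_a (a point): centre of the tube's end face at its +y end
- tube_end_b (a point): centre of the tube's end face at its -y end
- tray: blue sheet-steel tray bolted to the bench, 190 (x) by 500 (y) by 80 mm high, sheet 5 mm thick; floor top at z 5 mm, inside 180 by 490 mm. Origin on the bench under its centre, y along its length, z up. Covers close its top for |y| over 95 mm. Long walls are 80 mm high beside the covered pockets, 45 mm beside the open middle
- mouth_edge_a (a point): middle of the +y cover's inner edge, on its top (tray frame y = 95 mm, z = 80 mm). The cover's underside is at z 75 mm; under it the pocket is 150 mm deep, to y = 245 mm
- mouth_edge_b (a point): the same on the -y cover (tray frame y = -95 mm); the mouth between the two edges is 190 mm long
- nut: loose large steel hexagon nut, 46 mm across flats, 18 mm high, on the outer half of the cover at +y; origin under its centre. Leave alone
- adaptor: loose steel threaded adaptor with a hexagon collar, 47 mm over the corners, 40 mm high, standing on the outer half of the cover at -y; origin under its centre. Leave alone
- bin_black: black plastic picking bin with fittings and a sloping metal label plate, 150 by 100 mm, 70 mm high (110 mm with the plate), on the bench; origin under its centre. Leave alone
- bin_green: green plastic picking bin, same shape and size; origin under its centre. Leave alone
- spanner: steel spanner 190 mm long, flat on the bench; its x along its length. Leave alone
- thread_paste: white jar with black lid, diameter 60 mm, 85 mm high; origin under its centre. Leave alone

How it is judged:
By the outcome, as a careful person would: the job done as asked, in the order asked, and still so for the second after the job is handed in, while the arm keeps its last pose, push and grip.
It also fails if it takes over 51 s, if anything falls off the work surface, if the arm or the gripper's body presses on something with over 40 N, if the wrist force passes 120 N, or if a joint passes its speed limit or range.

## Robot

A 6-joint arm with a two-finger parallel gripper is mounted at the origin on the work surface. World frame = base frame: x ahead of the robot, y to its left, z up, the work surface at z = 0. Lengths are in mm, angles in rad, forces in N, time in s.
With the tool pointing down it reaches from about 275 to 725 mm from the base axis. Payload 15.9 kg.
Tool frame: the origin (TCP) lies at the very end of the fingers, on their centre line; the grasp point (between the pads) lies 19 mm behind it (robot.tcp_to_grasp is the distance from the TCP to the grasp point, in mm); y points along the fingers, x is the direction in which the jaws open and shut, and the axes are right-handed (so a half turn about y gives the same grasp; the last joint's range is limited). The gripper opens to 85 mm and grips with 20 to 120 N. Pads are 22 mm wide; open, the fingers measure 114 mm over their backs; the gripper's body (76 mm by 85 mm) begins 54 mm behind the grasp point. The pads swing forward as they close: fully open they stand 13 mm farther back than shut.
Start: joints at [1.158, 0.213, -0.034, 1.323, 0, 1.571], TCP at [200.58, 457.988, 231.306] pointing down, gripper open.
Joint ranges: [-2.98, 2.98], [-0.74, 1.72], [-1.14, 1.35], [-2.1, 2.04], [-1.57, 1.44], [-3.14, 3.14]. Speed limits (rad/s): [1.89, 1.89, 2.39, 2.57, 3.14, 3.14].

## Interface

Orientations are given as a 3x3 rotation matrix whose columns are the frame's x, y, z axes.
In Python, from workcell import robot gives the robot as it stands.
- The arm moves only by the shell command python3 -m handwheel 'ROWS' [FORCE]. ROWS is JSON, a list that holds one entry, the list of rows, each a list of 7 numbers: the closure, from 0 (fully open) to 1 (shut), then the shift along the world's x, y, z in m, then the turn, a rotation vector about the world's x, y, z in rad. In form: [[[fingers, dx, dy, dz, wx, wy, wz], ...]]. A call has 1 to 20 rows; each row shifts and turns the commanded pose from where the row before left it; what a row does not reach is not made up. A row lasts 1/10 s, in which the tool goes at most 50 mm and 8.59 degrees, less where a joint would pass 70% of its speed; a pose out of reach is approached as far as the arm can. A call with a gripper value outside its range is refused whole. The fingers move at their own pace and stop on an object; FORCE is the grip in N (left out, the last holds). Time passes only in rows, so rows that do not move let the fingers close. It gives the time, the measured TCP pose, the force and the opening at its end, in the units of the state.
- robot.observe(): the state, without advancing time (a new reading comes with each control period).
- robot.read_camera(name): name is "side" or "top"; returns a dict with "color" (480x640x3 uint8, red, green, blue), "depth" (480x640 float32, mm along the optical axis (not along the pixel's ray), 0 where there is no reading), "camera_matrix" (3x3 intrinsics, pixels), "extrinsics" (4x4, takes a point from world to camera coordinates). Camera axes: x right, y down, z forward; pixel columns grow to the right and rows downward; lengths in mm; the calibration is good to about 2 mm. A picture is of the moment at which its call begins.
- robot.sign_off(): hands the job in, once; it reports no verdict.
Trained networks look in a picture, given as the dict that the camera call returned (one of the last four; its "shot" number tells which), for a name from the list of things; names that differ only in an ending like _2 or _b are one class to them, and where a whole thing is asked for, a point or a joint stands for the part that bears it (a point fixed in the world has none). Each returns a list of dicts, best first, with "conf" (0 to 1); they miss things now and then, are a little off and sometimes report something else, mostly with a low value. They report only what shows in the picture. A call takes as long as a camera call.
- robot.cut_out(picture, query): "region" (480x640 bool, what is visible of it) and "extent" ([left, top, right, bottom] in pixels, round what is visible of it).
The state is a dict: "time": time; "qpos": joint angles; "joint_vel": joint speeds; "effort": joint torques, N m; "position": TCP position; "tcp_rot": TCP orientation; "ft_force": force on the tool from outside, world axes, zero at the start; "moment": the same for the moment, N m; "opening": opening from 0.0 (shut) to 1.0 (fully open).
Only numpy, scipy, OpenCV 4.12 (cv2) and the standard library are available. Lean on these libraries where they do the work, as an engineer would, in place of code of your own. Each camera call takes 0.05 s, during which the arm holds its last target. There are 200 camera calls.

## Working session

There is one attempt and no reset: what is moved stays moved. The work goes in short steps, Python scripts to look and compute and a shell command to move; the robot and the scene stay as the last step left them, time stands still between calls to the robot, and variables do not carry over. Pictures are saved under pics/ and viewed, about 8 in all and at most 12, crops included, and the job is handed in when it is done.

```bash
mkdir -p pics; ls
cat > h.py <<'E'
import numpy as np, cv2
from workcell import robot
def world(p, mask):
    v,u=np.nonzero(mask&(p["depth"]>0)); d=p["depth"][v,u]
    K=p["camera_matrix"]; c=np.c_[(u-K[0,2])/K[0,0]*d,(v-K[1,2])/K[1,1]*d,d]
    E=np.array(p["extrinsics"]); return (c-E[:3,3])@E[:3,:3]
def save(p,n): cv2.imwrite(f"pics/{n}.png",p["color"][:,:,::-1])
E
python3 - <<'E'
from h import *
np.set_printoptions(precision=1,suppress=True)
s=robot.observe(); print(s)
ims=[]
for n in ("top","side"):
    p=robot.read_camera(n); save(p,n+"1"); np.savez(f"{n}1.npz",**{k:p[k] for k in("color","depth","camera_matrix","extrinsics")})
    print(n,np.linalg.inv(np.array(p["extrinsics"])))
    for q in ("tube","tray","nut","adaptor","bin_black","bin_green","spanner","thread_paste"):
        for r in robot.cut_out(p,q)[:1]:
            w=world(p,r["region"]); 
            if len(w): print(q,round(r["conf"],2),r["extent"],np.median(w,0),np.percentile(w,2,axis=0),np.percentile(w,98,axis=0))
E
```

```text
pics
{'time': 0.0, 'qpos': array([ 1.2,  0.2, -0. ,  1.3,  0. ,  1.6]), 'joint_vel': array([-0.,  0.,  0., -0.,  0.,  0.]), 'effort': array([ -0. , -68.6,  48.7,   0. ,  -0. ,  -0. ]), 'position': array([200.4, 457.7, 230.8]), 'tcp_rot': array([[ 0.4, -0. , -0.9],
       [ 0.9, -0. ,  0.4],
       [-0. , -1. ,  0. ]]), 'ft_force': array([0.5, 1.4, 0.2]), 'moment': array([-0. ,  0. ,  0.1]), 'opening': 1.0025343261786426}
top [[   0.    -1.     0.1  366.8]
 [  -1.    -0.     0.   -19.7]
 [  -0.    -0.1   -1.  1215. ]
 [   0.     0.     0.     1. ]]
tube 0.83 [291.2, 195.1, 377.9, 222.7] [578.1 -47.4  31.3] [ 548.6 -136.8    4.7] [608.2  44.2  36.5]
tray 0.62 [214.1, 142.8, 452.6, 273.1] [578.8 -46.4  78.4] [ 453.3 -280.5    1.4] [700.3 195.2  84.4]
nut 0.8 [227.0, 204.8, 256.8, 223.6] [554.4 162.5  98.4] [532.7 140.9  91.1] [577.1 184.7 102.8]
adaptor 0.9 [416.8, 190.4, 439.0, 212.5] [ 588.1 -243.   109.9] [ 570.4 -264.7   97.8] [ 610.1 -225.2  123.9]
bin_black 0.66 [493.1, 174.9, 563.9, 256.4] [ 570.2 -480.8   40.7] [ 491.9 -538.9    8.3] [ 644.2 -419.6   96.6]
bin_green 0.8 [73.2, 1
[... 473 characters left out ...]
 -88.6  68.6] [ 445.3 -302.3    3.1] [705.3 173.1  82.6]
nut 0.55 [293.6, 187.7, 311.6, 208.2] [552.8 152.4  97.4] [532.7 136.   80.8] [579.9 180.9 100.9]
adaptor 0.78 [418.7, 285.7, 439.4, 309.2] [ 582.4 -255.9  108.6] [ 568.7 -269.4   83.3] [ 602.9 -232.4  122.3]
bin_black 0.85 [456.6, 353.3, 563.5, 476.3] [ 570.7 -486.4   42.3] [ 487.9 -544.2    7.2] [ 633.9 -431.9   98.9]
bin_green 0.56 [233.3, 134.1, 290.2, 181.7] [588.2 436.1  45.2] [509.1 404.4   0.8] [663.5 534.6  93.8]
spanner 0.71 [173.8, 196.1, 241.0, 221.3] [376.  374.9   7.1] [287.8 361.3   0.8] [465.1 393.7  10.9]
thread_paste 0.66 [386.8, 419.1, 423.0, 475.0] [ 377.2 -445.1   78.5] [ 358.8 -465.2    8.9] [ 409.8 -414.3   86.9]
```

Run:
```python
import cv2
a=cv2.imread("pics/top1.png")[120:300,190:480]; b=cv2.imread("pics/side1.png")[150:390,230:510]
a=cv2.resize(a,None,fx=2.7,fy=2.7,interpolation=2); cv2.imwrite("pics/topc.png",a)
cv2.imwrite("pics/sidec.png",cv2.resize(b,None,fx=2.4,fy=2.4,interpolation=2))
```

```text
(no output)
```

View pics/topc.png

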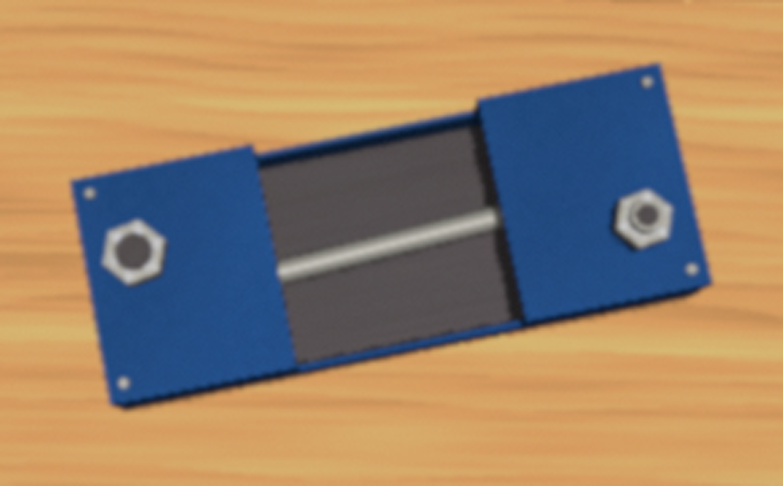

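View pics/sidec.png

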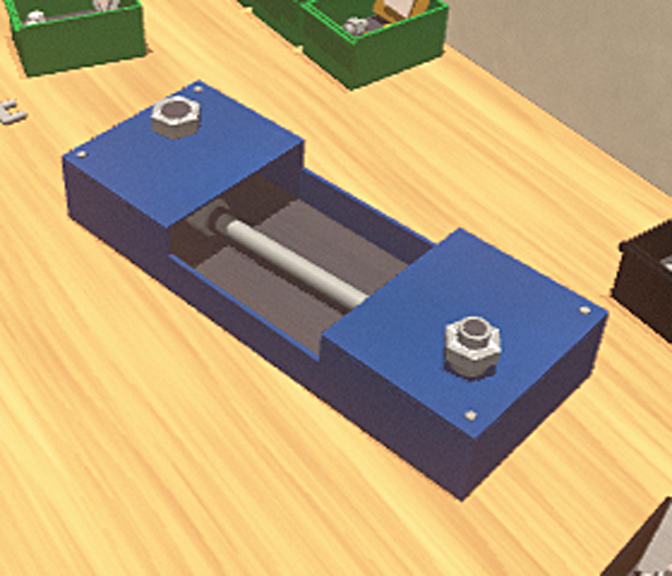

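Both views show the tray yawed about 12°, with the tube a little off-centre. The -y cover carries the tall adaptor, near the tube's line; the +y cover carries only the low nut. In the side crop, the tube's collar shows just inside the +y cover, at about crop (222,222). The tube should therefore run under the -y cover and come up over +y. Next I'll take precise poses.

```bash
cat > m.py <<'E'
from h import *
np.set_printoptions(precision=2,suppress=True)
T=np.load("top1.npz"); S=np.load("side1.npz")
# tray: blue cover tops by colour + height
def blue(p):
    h=cv2.cvtColor(p["color"],cv2.COLOR_RGB2HSV); return (h[...,0]>100)&(h[...,0]<125)&(h[...,1]>120)
for n,p in(("top",T),("side",S)):
    w=world(p,blue(p)); w=w[(w[:,2]>70)&(w[:,2]<92)&(abs(w[:,1]+45)<280)&(abs(w[:,0]-577)<150)]
    print(n,"cover z",np.median(w[:,2]),len(w))
    r=cv2.minAreaRect(w[:,:2].astype(np.float32)); print(r)
# better for top: project blue pixels on plane z=80
def plane(p,uv,z):
    K=p["camera_matrix"];E=np.array(p["extrinsics"]);uv=np.atleast_2d(uv)
    d=np.c_[(uv-K[[0,1],[2,2]])/K[[0,1],[0,1]],np.ones(len(uv))]@E[:3,:3]; c=-E[:3,:3].T@E[:3,3]
    return c+d*((z-c[2])/d[:,2])[:,None]
if __name__=="__main__":
    g=cv2.cvtColor(T["color"],cv2.COLOR_RGB2GRAY)
    # corners of covers read from crop (crop px/2.7 + offset): 
    for nm,c in dict(a_out_x=(72,182),a_in_x=(252,147),a_in_mx=(297,369),a_out_mx=(113,403),b_in_x=(478,101),b_out_x=(660,65),b_out_mx=(710,283),b_in_mx=(523,322)).items():
        print(nm,plane(T,[c[0]/2.7+190,c[1]/2.7+120],80)[0])
    # tube bright
    m=np.zeros(g.shape,bool); m[190:228,285:385]=True
    h=cv2.cvtColor(T["color"],cv2.COLOR_RGB2HSV)
    m&=(g>120)&(h[...,1]<60); v,u=np.nonzero(m); P=plane(T,np.c_[u,v],30)
    f=cv2.fitLine(P[:,:2].astype(np.float32),cv2.DIST_HUBER,0,.01,.01).ravel(); print("tube",f,np.degrees(np.arctan2(f[1],f[0])),len(P),np.median(world(T,m)[:,2]),np.percentile(world(T,m)[:,2],90))
    # collar edge in side
    print("collar inner edge", plane(S,[222/2.4+230,222/2.4+150],23))
E
python3 m.py
python3 - <<'E'
import cv2
b=cv2.imread("pics/side1.png")[222:290,295:395]
cv2.imwrite("pics/sidecc.png",cv2.resize(b,None,fx=7,fy=7,interpolation=2))
E
```

```text
top cover z 80.27741772901462 10443
((578.5662841796875, -42.971832275390625), (187.80764770507812, 494.8070983886719), 12.726407051086426)
side cover z 80.40976571240691 7018
((581.409423828125, -44.765472412109375), (192.636962890625, 500.7551574707031), 12.653297424316406)
a_out_x [614.68 218.85  80.  ]
a_in_x [647.38  70.66  80.  ]
a_in_mx [463.93  28.21  80.  ]
a_out_mx [432.78 176.61  80.  ]
b_in_x [ 690.26 -115.68   80.  ]
b_out_x [ 723.96 -266.04   80.  ]
b_out_mx [ 541.94 -305.55   80.  ]
b_in_mx [ 506.53 -154.25   80.  ]
tube [  0.27  -0.96 577.67 -42.72] -74.33883 514 32.10672683371098 35.21763351614635
collar inner edge [[550.11  60.99  23.  ]]
```

View pics/sidecc.png

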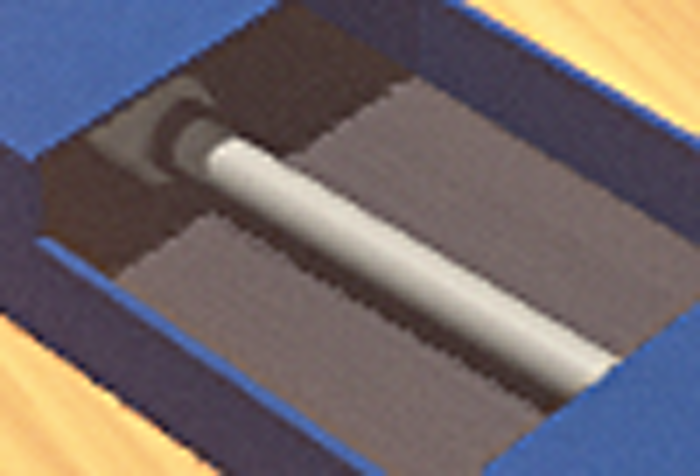

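```bash
python3 - <<'E' | grep -v -e '^((' -e cover
from m import *
t=np.radians(15.66); ax=np.array([-np.sin(t),np.cos(t),0]); o=np.array([577.67,-42.72,23])
K=S["camera_matrix"];E=np.array(S["extrinsics"])
# depth-derived axial/radial coordinates
w=world(S,np.ones((480,640),bool)&True) 
img=np.full((480,640,3),np.nan); v,u=np.nonzero(S["depth"]>0); img[v,u]=w
for (cx,cy) in [(110,130),(125,135),(130,150),(150,170),(190,90),(200,100),(175,130),(185,140),(200,145),(230,160),(300,200)]:
    q=img[int(cy/7+222),int(cx/7+295)]-o; print((cx,cy),"axial %.1f"%(q@ax),"lat %.1f"%(q@[np.cos(t),np.sin(t),0]),"z %.1f"%(q[2]+23))
# overlay
b=cv2.resize(S["color"][222:290,295:395,::-1],None,fx=7,fy=7,interpolation=2)
def ring(s,r,n,col,ph=0):
    a=np.linspace(0,2*np.pi,n+1)+ph
    P=o+ax*s+r*(np.outer(np.cos(a),[np.cos(t),np.sin(t),0])+np.outer(np.sin(a),[0,0,1]))
    c=P@E[:3,:3].T+E[:3,3]; uv=c[:,:2]/c[:,2:]*K[[0,1],[0,1]]+K[[0,1],[2,2]]
    cv2.polylines(b,[np.int32((uv-[295,222]+.5)*7)],False,col,1)
d=0
for d,c in((-8,(0,255,255)),(0,(0,0,255)),(8,(0,255,0))):
    ring(122+d,20.8,6,c,0); ring(114+d,13.5,40,c)
cv2.imwrite("pics/ov.png",b)
E
```

```text
(110, 130) axial 133.1 lat -14.7 z 26.6
(125, 135) axial 126.0 lat -15.2 z 27.8
(130, 150) axial 119.6 lat -18.5 z 27.3
(150, 170) axial 117.5 lat -10.8 z 14.0
(190, 90) axial 115.7 lat 9.2 z 40.0
(200, 100) axial 115.2 lat 12.1 z 32.3
(175, 130) axial 108.4 lat -6.0 z 35.0
(185, 140) axial nan lat nan z nan
(200, 145) axial 101.4 lat -3.1 z 30.9
(230, 160) axial 89.2 lat -2.5 z 31.2
(300, 200) axial 55.8 lat -5.0 z 33.7
```

View pics/ov.png

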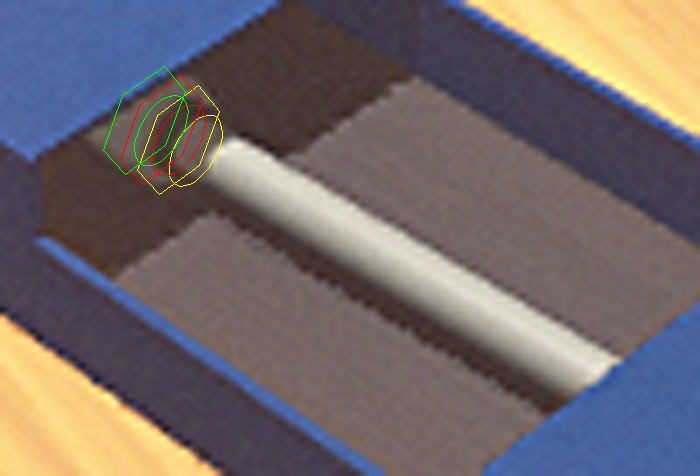

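The +y nut's inner face sits about 115.5 mm along the fit line, so the tube's middle is about 6.5 mm toward -y of the fit origin. Next I'll work out the extraction path in the tray's y-z plane.

```bash
cat > path.py <<'E'
import numpy as np
# profile from low end: s along axis, half-height
s=np.arange(0,301,2.0); h=np.where((s<=28)|(s>=272),18,np.where((s<=36)|(s>=264),13.5,10.))
def clr(ye,ze,t):
    c,n=np.cos(t),np.sin(t); m=1e9
    P=np.r_[np.c_[ye+s*c-h*n,ze+s*n+h*c],np.c_[ye+s*c+h*n,ze+s*n-h*c]]
    m=min(m,(P[:,1]-5).min(),(P[:,0]+245).min())
    for lo,hi in((-245,-95),(95,245)):
        dy=np.maximum(np.maximum(lo-P[:,0],P[:,0]-hi),0); dz=np.maximum(np.maximum(75-P[:,1],P[:,1]-80),0)
        m=min(m,np.hypot(dy,dz).min())
    # cover edge points must not be crossed by profile: point inside check
    for q in((-95,75),(-95,80),(95,75),(95,80)):
        d=np.array(q)-[ye,ze]; a=d@[c,n]; b=abs(d@[-n,c])
        if -0<=a<=300: m=min(m,b-np.interp(a,s,h))
    # +y end on the right side
    return m
if __name__=="__main__":
    for ye in range(-238,-85,8):
        best=max(((clr(ye,ze,np.radians(t)),ze,t) for ze in np.arange(23,60,1.) for t in np.arange(0,26,.5)))
        r=[max(((clr(ye,ze,np.radians(t)),ze) for ze in np.arange(23,60,1.))) for t in(0,5,10,12,14,16,18,20,22)]
        print(ye,best,[f"{a:.0f}@{b:.0f}" for a,b in r])
E
python3 path.py
```

```text
-238 (np.float64(7.0), np.float64(50.0), np.float64(0.0)) ['7@50', '5@46', '4@35', '3@31', '3@26', '1@23', '0@59', '0@59', '0@59']
-230 (np.float64(15.0), np.float64(42.0), np.float64(0.0)) ['15@42', '13@39', '9@32', '6@29', '4@27', '2@24', '0@59', '0@59', '0@59']
-222 (np.float64(17.0), np.float64(40.0), np.float64(0.0)) ['17@40', '15@38', '9@33', '7@30', '5@28', '3@25', '0@23', '0@59', '0@59']
-214 (np.float64(17.0), np.float64(40.0), np.float64(0.0)) ['17@40', '13@41', '10@33', '8@31', '6@29', '4@26', '2@24', '0@59', '0@59']
-206 (np.float64(17.0), np.float64(40.0), np.float64(0.0)) ['17@40', '10@45', '9@32', '4@28', '7@30', '5@27', '3@25', '1@23', '0@59']
-198 (np.float64(17.0), np.float64(40.0), np.float64(0.0)) ['17@40', '4@27', '-0@47', '3@40', '6@32', '6@29', '4@26', '2@24', '0@59']
-190 (np.float64(17.0), np.float64(40.0), np.float64(0.0)) ['17@40', '4@27', '-0@48', '3@41', '6@34', '7@30', '5@28', '4@26', '2@24']
-182 (np.float64(17.0), np.float64(40.0), np.float64(0.0)) ['17@40', '4@27', '-0@49', '3@43', '6@36', '8@31', '7@29', '5@27', '3@25']
-174 (np.float64(17.0), np.flo
[... 916 characters left out ...]
5']
-118 (np.float64(17.0), np.float64(40.0), np.float64(0.0)) ['17@40', '4@27', '0@27', '3@48', '7@44', '10@40', '13@36', '13@35', '13@35']
-110 (np.float64(17.0), np.float64(40.0), np.float64(0.0)) ['17@40', '4@27', '0@28', '3@50', '7@46', '10@42', '13@38', '14@36', '13@35']
-102 (np.float64(17.0), np.float64(40.0), np.float64(0.0)) ['17@40', '4@27', '0@30', '3@52', '7@48', '10@44', '13@40', '15@37', '15@37']
-94 (np.float64(17.0), np.float64(40.0), np.float64(0.0)) ['17@40', '4@27', '0@31', '3@53', '6@50', '9@46', '13@43', '16@39', '16@38']
-86 (np.float64(17.863125919889534), np.float64(40.0), np.float64(21.5)) ['17@40', '4@27', '1@59', '5@59', '7@52', '10@49', '13@45', '16@42', '18@40']
```

```bash
python3 -m handwheel '[[[0.3,0.0183,-0.0231,0,0,0,-0.0443],[0.3,0.0183,-0.0231,0,0,0,-0.0443],[0.3,0.0183,-0.0231,0,0,0,-0.0443],[0.3,0.0183,-0.0231,0,0,0,-0.0443],[0.3,0.0183,-0.0231,0,0,0,-0.0443],[0.3,0.0183,-0.0231,0,0,0,-0.0443],[0.3,0.0183,-0.0231,0,0,0,-0.0443],[0.3,0.0183,-0.0231,0,0,0,-0.0443],[0.3,0.0183,-0.0231,0,0,0,-0.0443],[0.3,0.0183,-0.0231,0,0,0,-0.0443],[0.3,0.0183,-0.0231,0,0,0,-0.0443],[0.3,0.0183,-0.0231,0,0,0,-0.0443],[0.3,0.0183,-0.0231,0,0,0,-0.0443],[0.3,0.0183,-0.0231,0,0,0,-0.0443],[0.3,0.0183,-0.0231,0,0,0,-0.0443],[0.3,0.0183,-0.0231,0,0,0,-0.0443],[0.3,0.0183,-0.0231,0,0,0,-0.0443],[0.3,0.0183,-0.0231,0,0,0,-0.0443],[0.3,0.0183,-0.0231,0,0,0,-0.0443],[0.3,0.0183,-0.0231,0,0,0,-0.0443]]]' 60; python3 -m handwheel '[[[0.3,0,0,0,0,0,0],[0.3,0,0,0,0,0,0]]]'; python3 -c "
from h import *
print(robot.observe())"
```

```text
time: 2.9
position: [567.2, -5.1, 231.3]
tcp_rot: [[0.964, 0.0, -0.267], [0.267, 0.0, 0.964], [0.0, -1.0, -0.0]]
ft_force: [1.0, 0.8, 0.5]
opening: 0.703
time: 3.1
position: [566.6, -4.3, 230.9]
tcp_rot: [[0.963, -0.001, -0.268], [0.268, 0.0, 0.963], [-0.001, -1.0, 0.0]]
ft_force: [-0.2, 0.9, -0.5]
opening: 0.699
{'time': 3.1, 'qpos': array([-7.73208251e-03,  3.54147216e-01,  1.54132822e-01,  1.37148160e+00,
        1.70883570e-04,  1.29170884e+00]), 'joint_vel': array([ 0.02133587, -0.01880135, -0.01714302, -0.0015373 ,  0.00065831,
       -0.00098347]), 'effort': array([-2.17423998e+00, -7.98126411e+01,  4.96526420e+01, -1.35563803e-01,
       -1.24511160e-01,  8.93132121e-03]), 'position': array([566.56271874,  -4.32686452, 230.93384383]), 'tcp_rot': array([[ 9.63408279e-01, -6.98325944e-04, -2.68037310e-01],
       [ 2.68037490e-01,  1.76288299e-04,  9.63408466e-01],
       [-6.25521285e-04, -9.99999741e-01,  3.57015140e-04]]), 'ft_force': array([-0.21162916,  0.89889614, -0.54542591]), 'moment': array([-0.00545722,  0.08389709,  0.00106942]), 'opening': 0.6988575495506987}
```

```bash
python3 -m handwheel '[[[0.3,0,0,-0.020,0,0,0],[0.3,0,0,-0.020,0,0,0],[0.3,0,0,-0.020,0,0,0],[0.3,0,0,-0.020,0,0,0],[0.3,0,0,-0.020,0,0,0],[0.3,0,0,-0.020,0,0,0],[0.3,0,0,-0.020,0,0,0],[0.3,0,0,-0.020,0,0,0],[0.3,0,0,-0.02,0,0,0],[0.3,0,0,-0.012,0,0,0],[0.3,0,0,-0.010,0,0,0],[0.3,0,0,-0.010,0,0,0],[0.3,0,0,-0.005,0,0,0],[0.3,0,0,-0.004,0,0,0],[0.3,0,0,0,0,0,0],[0.3,0,0,0,0,0,0]]]'; python3 -c "
from h import *
p=robot.read_camera('side'); b=p['color'][170:330,270:450,::-1]; cv2.imwrite('pics/g1.png',cv2.resize(b,None,fx=4,fy=3.75*1.0,interpolation=2))"
```

```text
time: 4.7
position: [566.8, -4.0, 10.7]
tcp_rot: [[0.963, 0.0, -0.269], [0.269, 0.0, 0.963], [0.0, -1.0, -0.0]]
ft_force: [0.2, 0.6, -0.0]
opening: 0.704
```

View pics/g1.png

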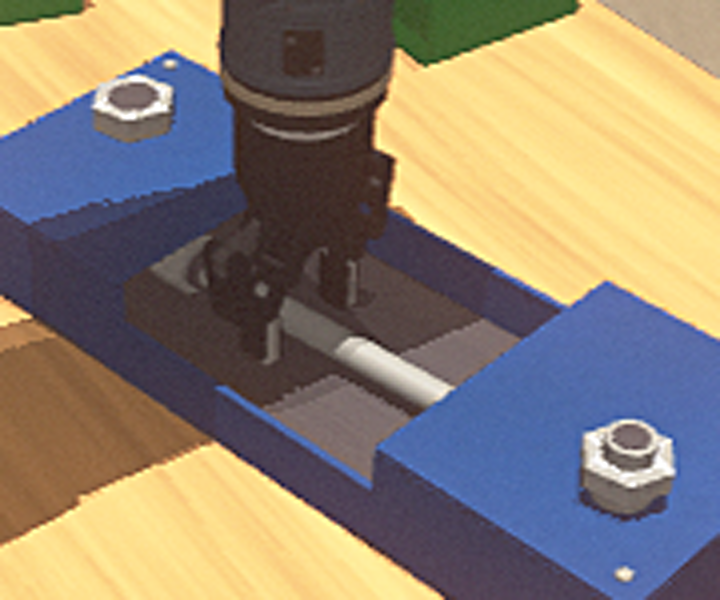

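The fingers straddle the tube at about crop (290,310), and the body is clear of the covers. Closing now.

```bash
python3 -m handwheel '[[[1,0,0,0,0,0,0],[1,0,0,0,0,0,0],[1,0,0,0,0,0,0],[1,0,0,0,0,0,0],[1,0,0,0,0,0,0],[1,0,0,0,0,0,0],[1,0,0,0,0,0,0],[1,0,0,0,0,0,0],[1,0,0,0,0,0,0],[1,0,0,0,0,0,0]]]' 90; python3 -m handwheel '[[[1,0,0,0.002,0,0,0],[1,0,0,0.003,0,0,0],[1,0,0,0.005,0,0,0],[1,0,0,0.005,0,0,0],[1,0,0,0,0,0,0],[1,0,0,0,0,0,0]]]'
```

```text
time: 5.75
position: [566.6, -4.0, 10.8]
tcp_rot: [[0.963, 0.0, -0.269], [0.269, -0.0, 0.963], [0.0, -1.0, -0.0]]
ft_force: [-3.4, 0.8, 8.3]
opening: 0.2
time: 6.35
position: [566.7, -4.0, 25.4]
tcp_rot: [[0.963, 0.0, -0.269], [0.269, 0.0, 0.963], [0.0, -1.0, -0.0]]
ft_force: [0.3, 0.4, -4.1]
opening: 0.2
```

```bash
cat > tube.py <<'E'
from h import *
np.set_printoptions(precision=3,suppress=True)
def tube(zmin=20,names=("top","side")):
    for n in names:
        p=robot.read_camera(n); save(p,"last_"+n)
        R=robot.cut_out(p,"tube")
        for r in R[:1]:
            m=cv2.erode(r["region"].astype(np.uint8),np.ones((2,2)))>0
            w=world(p,m); w=w[(w[:,2]>zmin)]
            l=cv2.fitLine(w.astype(np.float32),cv2.DIST_HUBER,0,.01,.01).ravel()
            d=l[:3]*np.sign(l[1]); t=(w-l[3:])@d
            print(n,round(r["conf"],2),r["extent"],"pt",l[3:],"dir",d,"tilt %.2f yaw %.2f"%(np.degrees(np.arcsin(d[2])),np.degrees(np.arctan2(-d[0],d[1]))),"ends",l[3:]+d*t.min(),l[3:]+d*t.max(),len(w))
if __name__=="__main__":
    s=robot.observe(); print(s["time"],s["position"],s["ft_force"],s["moment"],s["opening"]); print(s["tcp_rot"])
    tube()
E
python3 tube.py
```

```text
6.35 [566.696  -4.002  25.44 ] [ 0.299  0.45  -4.113] [ 0.179  0.058 -0.055] 0.20033287967215868
[[ 0.963  0.    -0.269]
 [ 0.269  0.     0.963]
 [ 0.    -1.    -0.   ]]
top 0.49 [358.1, 193.9, 377.4, 209.9] pt [ 597.796 -118.523   44.454] dir [-0.307  0.951  0.03 ] tilt 1.73 yaw 17.87 ends [ 604.29  -138.661   43.815] [591.257 -98.244  45.098] 144
side 0.97 [311.6, 235.0, 384.8, 276.9] pt [573.156 -46.019  43.087] dir [-0.295  0.955 -0.007] tilt -0.40 yaw 17.18 ends [ 601.253 -136.878   43.748] [535.908  74.434  42.21 ] 437
```

Force −4.1 N and moment 0.18 N·m match a 0.4 kg tube gripped 47 mm from its middle, held level. Next I'll compute the waypoint deltas.

Run:
```python
import numpy as np
from path import clr
a=np.radians(12.7); Y=np.array([-np.sin(a),np.cos(a)]); k=12;L=197
W=[(-155,38,0),(-222,40,0),(-222,38,5),(-217,33,10),(-206,30,14),(-190,31,15.5),(-166,33,16),(-142,36,17),(-118,36,19),(-98,38,20),(-60,80,20)]
prev=None
for ye,ze,t in W:
    r=np.radians(t); p=np.array([ye+L*np.cos(r)+k*np.sin(r),ze+L*np.sin(r)-k*np.cos(r)])
    if prev is not None:
        d=p-prev[0]; dt=r-prev[1]; mc=min(clr(*(np.array(prev[2])*(1-f)+np.array((ye,ze,t))*f)[:2],np.radians(prev[2][2]*(1-f)+t*f)) for f in np.linspace(0,1,9))
        print((ye,ze,t),"d world mm",np.round(np.r_[d[0]*Y,d[1]],1),"rot",np.round([dt*np.cos(a),dt*np.sin(a)],4),"clr %.1f"%mc,"tcp yz",p.round(1))
    prev=(p,r,(ye,ze,t))
```

```text
(-222, 40, 0) d world mm [ 14.7 -65.4   2. ] rot [0. 0.] clr 15.0 tcp yz [-25.  28.]
(-222, 38, 5) d world mm [-0.1  0.3 15.2] rot [0.0851 0.0192] clr 15.1 tcp yz [-24.7  43.2]
(-217, 33, 10) d world mm [-0.8  3.7 12.2] rot [0.0851 0.0192] clr 10.2 tcp yz [-20.9  55.4]
(-206, 30, 14) d world mm [-2.   8.7 10.6] rot [0.0681 0.0153] clr 6.8 tcp yz [-11.9  66. ]
(-190, 31, 15.5) d world mm [-3.3 14.6  6.1] rot [0.0255 0.0058] clr 6.8 tcp yz [ 3.  72.1]
(-166, 33, 16) d world mm [-5.2 23.1  3.7] rot [0.0085 0.0019] clr 7.0 tcp yz [26.7 75.8]
(-142, 36, 17) d world mm [-5.1 22.7  6.4] rot [0.017  0.0038] clr 10.7 tcp yz [49.9 82.1]
(-118, 36, 19) d world mm [-4.9 21.7  6.7] rot [0.0341 0.0077] clr 12.9 tcp yz [72.2 88.8]
(-98, 38, 20) d world mm [-4.2 18.6  5.3] rot [0.017  0.0038] clr 12.5 tcp yz [91.2 94.1]
(-60, 80, 20) d world mm [-8.4 37.1 42. ] rot [0. 0.] clr 6.7 tcp yz [129.2 136.1]
```

```bash
python3 -m handwheel '[[[1,0,0,0,0,0,-0.025],[1,0,0,0,0,0,-0.025],[1,0.0008,-0.0032,0.0005,0,0,0],[1,0.0015,-0.0065,0.0005,0,0,0],[1,0.0015,-0.0065,0.0005,0,0,0],[1,0.0015,-0.0065,0.0005,0,0,0],[1,0.0015,-0.0065,0,0,0,0],[1,0.0015,-0.0065,0,0,0,0],[1,0.0015,-0.0065,0,0,0,0],[1,0.0015,-0.0065,0,0,0,0],[1,0.0015,-0.0065,0,0,0,0],[1,0.0015,-0.0065,0,0,0,0],[1,0.0008,-0.0035,0,0,0,0],[1,0,0,0,0,0,0],[1,0,0,0,0,0,0]]]'; python3 tube.py
```

```text
time: 8.05
position: [581.6, -69.1, 27.3]
tcp_rot: [[0.975, -0.0, -0.22], [0.22, 0.0, 0.975], [-0.0, -1.0, 0.0]]
ft_force: [0.5, -0.9, -4.0]
opening: 0.196
8.05 [581.646 -69.148  27.265] [ 0.505 -0.863 -4.001] [0.164 0.1   0.002] 0.1964689039821437
[[ 0.975 -0.    -0.22 ]
 [ 0.22   0.     0.975]
 [-0.    -1.     0.   ]]
side 0.7 [331.0, 235.4, 384.6, 278.0] pt [570.986 -47.262  49.027] dir [-0.251  0.967  0.049] tilt 2.80 yaw 14.54 ends [ 589.986 -120.539   45.331] [551.93   26.23   52.734] 374
```

```bash
python3 -m handwheel '[[[1,0,0,0.0051,0.0284,0.0064,0],[1,0,0,0.0051,0.0284,0.0064,0],[1,0,0,0.0051,0.0284,0.0064,0],[1,-0.0003,0.0012,0.0041,0.0284,0.0064,0],[1,-0.0003,0.0012,0.0041,0.0284,0.0064,0],[1,-0.0003,0.0012,0.0041,0.0284,0.0064,0],[1,0,0,0,0,0,0],[1,-0.0007,0.0029,0.0035,0.0227,0.0051,0],[1,-0.0007,0.0029,0.0035,0.0227,0.0051,0],[1,-0.0007,0.0029,0.0035,0.0227,0.0051,0],[1,0,0,0,0,0,0],[1,0,0,0,0,0,0]]]'; python3 tube.py; python3 -c "
import cv2
b=cv2.imread('pics/last_side.png')[170:330,270:450]; cv2.imwrite('pics/t1.png',cv2.resize(b,None,fx=4,fy=3.75,interpolation=2))"
```

```text
time: 9.45
position: [578.7, -57.0, 65.3]
tcp_rot: [[0.975, -0.053, -0.214], [0.22, 0.236, 0.947], [0.0, -0.97, 0.242]]
ft_force: [-1.0, 0.4, -3.4]
opening: 0.201
9.45 [578.735 -57.015  65.329] [-1.024  0.391 -3.426] [-0.248 -0.033  0.009] 0.2014936236668942
[[ 0.975 -0.053 -0.214]
 [ 0.22   0.236  0.947]
 [ 0.    -0.97   0.242]]
top 0.75 [292.0, 200.8, 339.1, 219.4] pt [564.209  -1.029 104.546] dir [-0.208  0.914  0.349] tilt 20.43 yaw 12.86 ends [575.306 -49.655  85.964] [532.094 139.698 158.326] 496
side 0.58 [324.7, 216.4, 389.9, 272.3] pt [573.153 -53.044  88.999] dir [-0.234  0.931  0.28 ] tilt 16.25 yaw 14.11 ends [ 592.231 -128.965   66.179] [552.615  28.686 113.565] 425
```

View pics/t1.png

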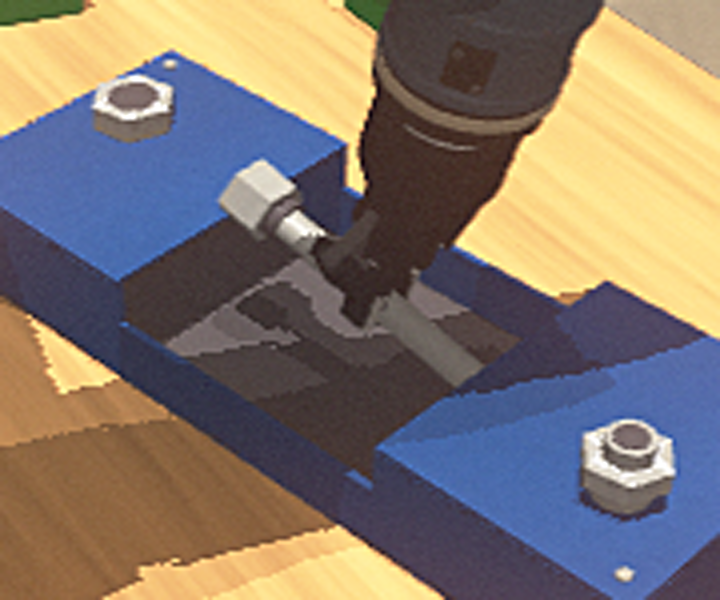

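The +y end is up out of the mouth: the nut shows at about crop (260,195), clear inboard of the +y cover. There is no contact force. Next I'll draw it out.

```bash
python3 -m handwheel '[[[1,-0.0011,0.0049,0.002,0.0085,0.0019,0],[1,-0.0011,0.0049,0.002,0.0085,0.0019,0],[1,-0.0011,0.0049,0.002,0.0085,0.0019,0],[1,-0.0017,0.0077,0.0012,0.0028,0.0006,0],[1,-0.0017,0.0077,0.0012,0.0028,0.0006,0],[1,-0.0017,0.0077,0.0012,0.0028,0.0006,0],[1,0,0,0,0,0,0]]]'; python3 -m handwheel '[[[1,-0.0017,0.0076,0.0021,0.0057,0.0013,0],[1,-0.0017,0.0076,0.0021,0.0057,0.0013,0],[1,-0.0017,0.0076,0.0021,0.0057,0.0013,0],[1,0,0,0,0,0,0],[1,0,0,0,0,0,0]]]'; python3 tube.py; python3 -c "
import cv2
b=cv2.imread('pics/last_side.png')[170:330,270:450]; cv2.imwrite('pics/t2.png',cv2.resize(b,None,fx=4,fy=3.75,interpolation=2))"
```

```text
time: 10.35
position: [570.0, -18.0, 75.2]
tcp_rot: [[0.975, -0.061, -0.213], [0.221, 0.269, 0.937], [0.0, -0.961, 0.276]]
ft_force: [0.4, -1.5, -4.8]
opening: 0.203
time: 10.85
position: [565.2, 3.8, 81.4]
tcp_rot: [[0.975, -0.064, -0.211], [0.22, 0.285, 0.933], [0.0, -0.956, 0.292]]
ft_force: [-0.3, -0.2, -4.2]
opening: 0.202
10.85 [565.19    3.786  81.365] [-0.267 -0.177 -4.162] [-0.326 -0.054 -0.005] 0.20176066479430751
[[ 0.975 -0.064 -0.211]
 [ 0.22   0.285  0.933]
 [ 0.    -0.956  0.292]]
top 0.62 [263.1, 205.8, 310.3, 223.7] pt [551.172  57.467 123.549] dir [-0.215  0.894  0.394] tilt 23.18 yaw 13.55 ends [562.232  11.585 103.336] [518.897 191.366 182.537] 502
side 0.68 [306.7, 198.9, 387.7, 275.9] pt [568.864 -31.063  92.015] dir [-0.219  0.92   0.326] tilt 19.03 yaw 13.38 ends [ 592.69  -131.195   56.51 ] [539.508  92.306 135.759] 786
```

View pics/t2.png

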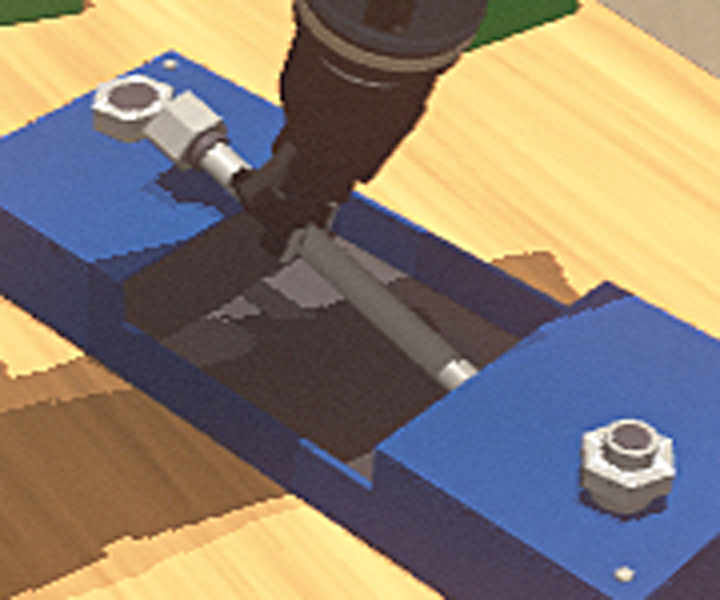

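Still clear: the upper nut is above the +y cover at about crop (185,130), and the lower end is still under the -y cover. No contact, so I'll carry on.

```bash
python3 -m handwheel '[[[1,-0.0016,0.0072,0.0022,0.0114,0.0026,0],[1,-0.0016,0.0072,0.0022,0.0114,0.0026,0],[1,-0.0016,0.0072,0.0022,0.0114,0.0026,0],[1,-0.0014,0.0062,0.0018,0.0057,0.0013,0],[1,-0.0014,0.0062,0.0018,0.0057,0.0013,0],[1,-0.0014,0.0062,0.0018,0.0057,0.0013,0],[1,0,0,0,0,0,0]]]';  python3 -m handwheel '[[[1,-0.0015,0.0068,0.0025,0,0,0],[1,-0.0015,0.0068,0.0025,0,0,0],[1,-0.0015,0.0068,0.0025,0,0,0],[1,-0.0015,0.0068,0.0025,0,0,0],[1,0,0,0,0,0,0],[1,0,0,0,0,0,0]]]'; python3 tube.py; python3 -c "
import cv2
b=cv2.imread('pics/last_side.png')[170:330,270:450]; cv2.imwrite('pics/t3.png',cv2.resize(b,None,fx=4,fy=3.75,interpolation=2))"
```

```text
time: 11.75
position: [556.1, 44.6, 93.6]
tcp_rot: [[0.975, -0.075, -0.208], [0.221, 0.334, 0.916], [0.0, -0.939, 0.343]]
ft_force: [-0.5, -0.0, -4.2]
opening: 0.203
time: 12.35
position: [550.2, 71.3, 103.4]
tcp_rot: [[0.975, -0.075, -0.207], [0.221, 0.334, 0.916], [0.0, -0.94, 0.342]]
ft_force: [0.1, 0.9, -4.5]
opening: 0.198
12.35 [550.156  71.252 103.412] [ 0.149  0.921 -4.531] [-0.46  -0.085 -0.073] 0.1982984364179539
[[ 0.975 -0.075 -0.207]
 [ 0.221  0.334  0.916]
 [ 0.    -0.94   0.342]]
top 0.89 [231.0, 209.1, 274.5, 228.9] pt [535.783 125.382 150.078] dir [-0.233  0.856  0.461] tilt 27.48 yaw 15.25 ends [547.113  83.827 127.674] [526.574 159.157 168.288] 462
side 0.91 [288.5, 176.1, 384.4, 276.3] pt [561.648   1.89  100.345] dir [-0.201  0.911  0.36 ] tilt 21.09 yaw 12.44 ends [ 587.681 -116.14    53.73 ] [528.013 154.378 160.568] 942
```

View pics/t3.png

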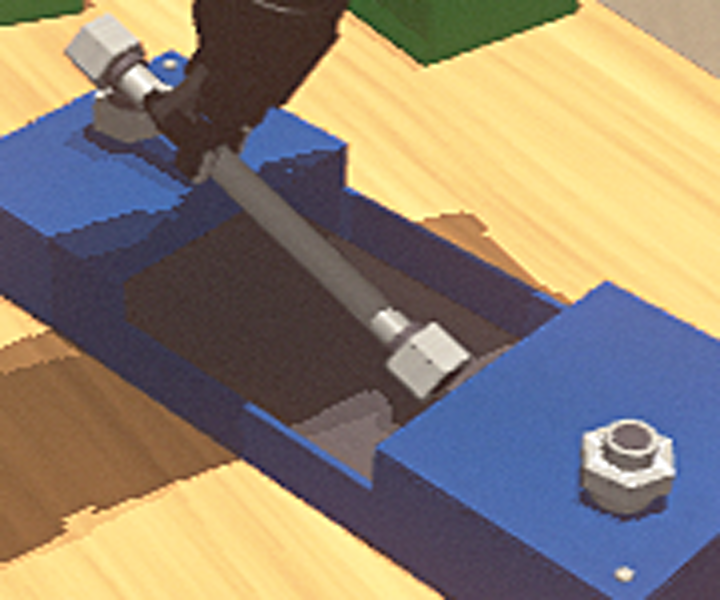

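The lower nut is now clear inside the mouth, at about crop (430,360), and its end is at tray y ≈ -72. Next: lift straight up, then level and centre.

```bash
python3 -m handwheel '[[[1,0,0,0.006,0,0,0],[1,0,0,0.012,0,0,0],[1,0,0,0.012,0,0,0],[1,0,0,0.012,0,0,0],[1,0,0,0.012,0,0,0],[1,0,0,0.012,0,0,0],[1,0,0,0.012,0,0,0],[1,0,0,0.012,0,0,0],[1,0,0,0.012,0,0,0],[1,0,0,0.012,0,0,0],[1,0,0,0.006,0,0,0],[1,0,0,0,0,0,0]]]';  python3 -m handwheel '[[[1,0.0016,-0.0058,0,-0.0284,-0.0064,0],[1,0.0016,-0.0058,0,-0.0284,-0.0064,0],[1,0.0016,-0.0058,0,-0.0284,-0.0064,0],[1,0.0016,-0.0058,0,-0.0284,-0.0064,0],[1,0.0016,-0.0058,0,-0.0284,-0.0064,0],[1,0.0016,-0.0058,0,-0.0284,-0.0064,0],[1,0.0016,-0.0058,0,-0.0284,-0.0064,0],[1,0.0016,-0.0058,0,-0.0284,-0.0064,0],[1,0.0016,-0.0058,0,-0.0284,-0.0064,0],[1,0.0016,-0.0058,0,-0.0284,-0.0064,0],[1,0.0016,-0.0058,0,-0.0284,-0.0064,0],[1,0.0016,-0.0058,0,-0.0284,-0.0064,0],[1,0,0,0,0,0,0],[1,0,0,0,0,0,0],[1,0,0,0,0,0,0],[1,0,0,0,0,0,0]]]'; python3 tube.py
cat > fin.py <<'E'
from h import *
np.set_printoptions(precision=1,suppress=True)
# fit each end's nut separately + others
for n in("top","side"):
    p=robot.read_camera(n); save(p,"fin_"+n)
    r=robot.cut_out(p,"tube")[0]; w=world(p,r["region"]); w=w[w[:,2]>190]
    t=np.radians(12.7); y=(w[:,:2]-[579.5,-44])@[-np.sin(t),np.cos(t)]; x=(w[:,:2]-[579.5,-44])@[np.cos(t),np.sin(t)]
    print(n,"y range",np.percentile(y,[.5,99.5]))
    for a,b in((-152,-118),(-110,-60),(-60,0),(80,112),(118,152)):
        k=(y>a)&(y<b)
        if k.sum()>8: print((a,b),k.sum(),"z med/95%",np.percentile(w[k,2],[50,95]),"x",np.median(x[k]))
    for q in("nut","adaptor","tray"):
        for r in robot.cut_out(p,q)[:1]:
            w=world(p,r["region"]); print(q,round(r["conf"],2),np.median(w,0))
E
python3 fin.py
```

```text
time: 13.75
position: [550.6, 71.1, 224.1]
tcp_rot: [[0.975, -0.074, -0.207], [0.22, 0.334, 0.917], [0.001, -0.94, 0.342]]
ft_force: [0.2, 0.2, -4.4]
opening: 0.201
time: 15.35
position: [569.4, 1.5, 223.3]
tcp_rot: [[0.975, -0.0, -0.22], [0.22, 0.0, 0.975], [-0.0, -1.0, 0.0]]
ft_force: [0.0, -0.4, -3.8]
opening: 0.199
15.35 [569.354   1.464 223.256] [ 0.005 -0.417 -3.844] [ 0.162  0.04  -0.004] 0.19881183316854203
[[ 0.975 -0.    -0.22 ]
 [ 0.22   0.     0.975]
 [-0.    -1.     0.   ]]
top 0.69 [363.5, 166.3, 415.4, 187.8] pt [ 599.124 -143.512  244.537] dir [-0.179  0.979 -0.094] tilt -5.39 yaw 10.36 ends [ 608.295 -193.672  249.348] [590.374 -95.655 239.946] 616
side 0.26 [258.7, 184.5, 485.2, 359.8] pt [554.874 -92.872  74.172] dir [-0.216  0.976  0.01 ] tilt 0.55 yaw 12.49 ends [ 600.435 -298.534   72.168] [492.181 190.12   76.929] 11646
top y range [-145.7  -52.7]
(-152, -118) 319 z med/95% [249.2 253.4] x -2.6712955958567206
(-110, -60) 269 z med/95% [242.1 245.4] x -1.0190951993932744
(-60, 0) 39 z med/95% [243.3 245.8] x -2.9864126288268737
nut 0.66 [556.1 172.   98.7]
adaptor 0.54 [ 588.2 -242.8  109.7]
tray 0.59 [ 592.6 -183.2   79.8]
side y range [-150.2  149.4]
(-152, -118) 436 z med/95% [241.9 251.9] x -8.907086135213078
(-110, -60) 243 z med/95% [240.3 244.5] x -5.666095938856094
(-60, 0) 277 z med/95% [241.2 245.4] x -5.08024814066723
(80, 112) 78 z med/95% [240.6 246. ] x -6.643014315081502
(118, 152) 250 z med/95% [247.4 256.3] x -10.206598075133803
nut 0.71 [553.  152.5  97.9]
adaptor 0.57 [ 583.3 -255.6  108.3]
tray 0.94 [567.  -74.7  60.6]
```

View pics/fin_side.png

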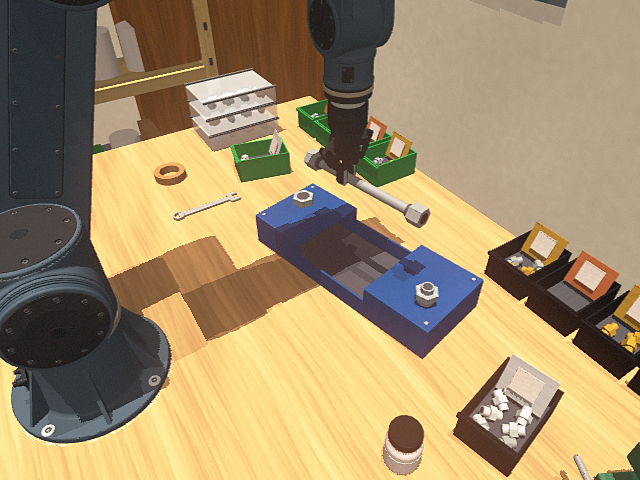

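The tube is held level: its top surface reads about 245 mm at every point along it, and its ends are at tray y ≈ ±150. The nut and adaptor read as before in the side view. I'll settle briefly and hand in.

```bash
python3 -m handwheel '[[[1,0,0,0,0,0,0],[1,0,0,0,0,0,0],[1,0,0,0,0,0,0],[1,0,0,0,0,0,0],[1,0,0,0,0,0,0]]]'; python3 -c "
from h import *
s=robot.observe(); print(s['joint_vel'].round(3),s['ft_force']); print(robot.sign_off())"
```

```text
time: 16.55
position: [569.4, 1.5, 223.3]
tcp_rot: [[0.975, 0.0, -0.22], [0.22, -0.0, 0.975], [0.0, -1.0, -0.0]]
ft_force: [0.1, -0.2, -4.3]
opening: 0.2
[ 0.001 -0.002  0.    -0.    -0.001  0.   ] [ 0.11266055 -0.15468916 -4.31791703]
the job is handed in; nothing more can be done
None
```

The tube is out of the tray and was handed in at 16.6 s of robot time. I gripped it 47 mm off its middle, lifted it slightly and ran it under the -y cover. I then tilted the +y end up out of the mouth by 14–20° and drew it out with no contact force showing in any reading. After a straight lift, I levelled and centred it.

**Final pose:** the side camera showed the tube level, with its top surface at about 245 mm wherever it was visible. Its ends are at tray y ≈ ±150 mm, and the nuts clear the covers by about 137 mm. The arm was still and carrying only the tube's weight, about 4 N.

**Other things:**
- **Nut and adaptor:** they read within about 1 mm of their starting places in the side view.
- **Not re-measured:** I did not measure the bins, spanner or jar again. They look untouched in the last picture.

**Checks that disagreed:**
- **Loose nut:** the top view put it about 9 mm off, most likely because the tube and gripper partly hid it.
- **Tube tilt:** the top-view line fit gave about 5° at the end. It saw only part of the tube and included the larger end nut, so I relied on the side view.
- **Detector:** its last whole-tube pick in one side picture (confidence 0.26) was actually the tray. I only used the points above 190 mm from the next side picture.

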